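# Show a learner how the tortilla press is used

### The job

Show a learner how the aluminium tortilla press is used: first point down at the middle of its open lower plate, where the dough ball goes, holding the fingertips still for two full seconds two or three centimetres above it without touching it; then push the raised top plate over gently, with the outside of the fingers, until it lies fully shut. Lastly point down in the same way, for two full seconds, at the grip of the pressing handle, without touching or moving the handle. Grasp nothing, and leave the colander, the spatula and the trivet as they are.

Things in the scene. Friction and masses are not known exactly. Their poses are not given: they have to be found in the camera images.
- press: cast aluminium tortilla press, standing firmly on the tiled shelf (does not slide). Origin: on the shelf under the centre of the plates; z up, x from the handle end to the hinge end. Lower plate: flat disc 180 mm across, top 34 mm up. Hinge axis along y, 104 mm from the centre on +x, 40 mm up, its lugs 48 mm high. At the -x end a fork (57 mm high) carries the pressing handle
- press_mid (a point): the middle of the lower plate's upper face (34 mm above the shelf): where the dough ball goes; the first thing to point at
- top_hinge (a point): middle of the hinge axis of the round top plate (180 mm across, 10 mm thick, 0.5 kg); axes move with the plate: -x runs from the hinge along the plate through its centre (104 mm out) to the rim (194 mm) and a tongue 22 mm wide (to 208 mm); z is the normal of the outer face, which lies at z = +6 mm (the upper face when shut); y is the hinge axis
- top_edge (a point): point on the outer face of the top plate, on its centre line, 14 mm short of the rim, 180 mm from the hinge axis; its axes are the plate's. When the plate stands open, the outer face looks away from the lower plate
- press_top (a joint): angle of the top plate: 0 shut (outer face 46 mm above the shelf), 1.57 upright; starts 1.75 to 1.95, leaning back, open; stop at 2.05. Stiff hinge: about 3 N at the rim moves it; it stays where left while steep, and sinks shut slowly by itself once below about 0.7 rad
- handle_grip (a point): middle of the round grip of the pressing handle (bare aluminium lever, grip 22 mm thick and 74 mm long plus round ends), on the grip's axis, 150 mm from the handle's pivot: the second thing to point at. Its x axis runs along the handle towards the pivot
- press_lever (a joint): angle of the pressing handle about its pivot (116 mm from the press's centre on the -x side, 48 mm up): 0 sticks out level, away from the plates, larger is raised; starts between 0 and 0.45 and stays where it is (stiff); the handle reaches 197 mm from the pivot
- colander: loose blue plastic colander, 210 mm across the rim, 240 mm over its two ear handles (along its y), 93 mm high; origin under its centre; bystander
- spatula: loose stainless steel flat spatula lying on the shelf, 305 mm long, blade 78 mm wide at +x, handle to -x, at most 20 mm high; origin near the middle of its length on the shelf; bystander
- trivet: loose round red silicone trivet, hard, 176 mm across, 8 mm thick; origin under its centre; bystander

How it is judged:
By the outcome, as a careful person would: the job done as asked, in the order asked, and still so for the second after the job is handed in, with the robot touching nothing.
It also fails if it takes over 72 s, if anything falls off the work surface, if the arm or the gripper's body presses on something with over 40 N, if the wrist force passes 120 N, or if a joint passes its speed limit or range.

### The arm

A 6-joint arm with a two-finger parallel gripper is mounted at the origin on the work surface. World frame = base frame: x ahead of the robot, y to its left, z up, the work surface at z = 0. Lengths are in m, angles in degrees, forces in N, time in s.
With the tool pointing down it reaches from about 0.35 to 0.875 m from the base axis. Payload 4.2 kg.
Tool frame: the origin (TCP) lies on the front face of the gripper's body, between the roots of the fingers; the fingertips stand 70 mm ahead of it and the grasp point (between the pads) lies 51 mm ahead of it (r.nose_length is the distance from the TCP to the fingertips, in m); z points along the fingers, y is the direction in which the jaws open and shut (so a half turn about z gives the same grasp; the last joint's range is limited). The gripper opens to 87 mm and grips with 3 to 60 N. Pads are 19 mm wide; open, the fingers measure 117 mm over their backs; the gripper's body (75 mm by 190 mm) begins 51 mm behind the grasp point.
Start: joints at [-58.923, 22.042, 0.453, 0, -68.411, -14.817], TCP at [0.175, -0.6, 0.292] pointing down, gripper open.
Joint ranges: [-179.83, 179.83], [-69.29, 118.12], [-61.27, 80.66], [-181.25, 117.63], [-171.15, -9.14], [-177.46, 177.46]. Speed limits (degrees/s): [159.86, 159.86, 180, 180, 180, 180].

### API

Orientations are given as a 3x3 rotation matrix whose columns are the frame's x, y, z axes.
In Python, from station import telemetry, capture, order, r gives the robot as it stands.
- The arm moves only by the tool drive_tool, never from a script. Its argument "series" is a list of rows, each a list of 4 numbers: the shift along the tool's x, y, z as a fraction of full scale, then the turn about the tool's z as a fraction of full scale. In form: [[dx, dy, dz, turn], ...]. A call has 1 to 10 rows; each row is the pose to reach, as a shift and turn from the pose commanded when the call began, along the tool's axes at that moment; what a row does not reach only later rows make up. Full scale, the value 1, is 0.12 m for a shift and 2 rad for a turn. A row lasts 1/8 s, in which the tool goes at most 62.5 mm and 10.7 degrees, less where a joint would pass 70% of its speed; a pose out of reach is approached as far as the arm can. A call with a number of a shift or a turn outside -1 to 1 is refused whole. A call with a gripper value outside its range is refused whole. "fingers" is the finger opening in mm, from 0 to 87, set as the call begins (left out, the last holds). The fingers move at their own pace and stop on an object; the grip force is fixed at half the most. Time passes only in rows, so rows that repeat a pose let the fingers close. It gives the time, the measured TCP pose, the force and the opening at its end, in the units of the state.
- telemetry.sense(): the state, without advancing time (a new reading comes with each control period).
- capture(name): name is "scene" or "top"; returns a dict with "color" (420x560x3 uint8, blue, green, red), "fx", "fy", "cx", "cy" (pixels), "eye" and "attitude" of the camera in the world. Camera axes: x right, y up, looking along -z (the intrinsics and any distortion apply to the point x, -y, -z); pixel columns grow to the right and rows downward; lengths in m; the calibration is good to about 2 mm. A picture is of the moment at which its call begins. There is no depth.
- order.finish_job(): hands the job in, once; it reports no verdict.
The state is a dict: "time_s": time; "joints": joint angles; "joint_velocities": joint speeds; "effort": joint torques, N m; "tcp_pos": TCP position; "ee_rot": TCP orientation; "wrist_force": force on the tool from outside, world axes, zero at the start; "moment": the same for the moment, N m; "gripper_width": opening from 0.0 (shut) to 1.0 (fully open).
Only numpy, scipy, OpenCV 4.12 (cv2) and the standard library are available. Lean on these libraries where they do the work, as an engineer would, in place of code of your own. Each camera call takes 0.05 s, during which the arm holds its last target. There are 200 camera calls.

## Working session

There is one attempt and no reset: what is moved stays moved. The work goes in short steps, Python scripts to look and compute and a tool call to move; the robot and the scene stay as the last step left them, time stands still between calls to the robot, and variables do not carry over. Pictures are saved under pics/ and viewed, about 8 in all and at most 12, crops included, and the job is handed in when it is done.

Besides the shell and the picture viewer there is one more tool, called after "Emit:" as name([rows], argument=value, ...), one row to a line, values as JSON. drive_tool: Moves the arm, as the interface text tells. Shift numbers are shares of 0.12 m and turn numbers shares of 2 rad, none past 1 either way. Its arguments: {"type":"object","properties":{"series":{"type":"array","items":{"type":"array","items":{"type":"number","minimum":-1,"maximum":1}}},"fingers":{"type":"number"}},"required":["series"]}

```bash
mkdir -p pics; ls
python3 - <<'E'
from station import telemetry, capture, order, r
import cv2
s=telemetry.sense();print(s)
for n in("scene","top"):
    c=capture(n);cv2.imwrite(f"pics/{n}0.png",c["color"]);print({k:v for k,v in c.items() if k!="color"})
print(r.nose_length)
E
```

```text
pics
{'time_s': 0.0, 'joints': array([-5.89225504e+01,  2.20902214e+01,  3.81270618e-01, -2.91583537e-02,
       -6.84116855e+01, -1.48187108e+01]), 'joint_velocities': array([-0.00656145, -0.02352746, -0.02478978, -0.03845243, -0.09286459,
        0.08241572]), 'effort': array([ 6.37816502e-04, -3.90665388e+01,  1.87407821e+01,  4.21976253e+00,
        1.10115140e-02, -1.98822154e-04]), 'tcp_pos': array([ 0.17490872, -0.59956276,  0.29117488]), 'ee_rot': array([[-9.60059682e-01, -2.79794463e-01, -6.81537760e-04],
       [-2.79795281e-01,  9.60057503e-01,  2.04752912e-03],
       [ 8.14281291e-05,  2.15644121e-03, -9.99997672e-01]]), 'wrist_force': array([ 0.5571283 , -0.02288886,  0.9393055 ]), 'moment': array([-0.01063445, -0.03322327, -0.02141137]), 'gripper_width': 1.0009023538635429}
{'fx': 394.77492761637814, 'fy': 394.77492761637814, 'cx': 276.64911435278634, 'cy': 211.68997859880255, 'eye': array([1.10552428, 0.50091407, 0.934577  ]), 'attitude': array([[-0.69544592, -0.56402335,  0.44523323],
       [ 0.71852208, -0.53806387,  0.44069636],
       [-0.00899912,  0.6263904 ,  0.77945756]])}
{'fx': 515.4687050526028, 'fy': 515.4687050526028, 'cx': 286.18046762318187, 'cy': 212.54073385018654, 'eye': array([ 0.50245944, -0.00785093,  1.30926061]), 'attitude': array([[ 1.60836788e-02,  9.96839514e-01, -7.77965215e-02],
       [-9.99870481e-01,  1.60800967e-02, -6.72522238e-04],
       [ 5.80578847e-04,  7.77972620e-02,  9.96969031e-01]])}
0.0697
```

View pics/scene0.png

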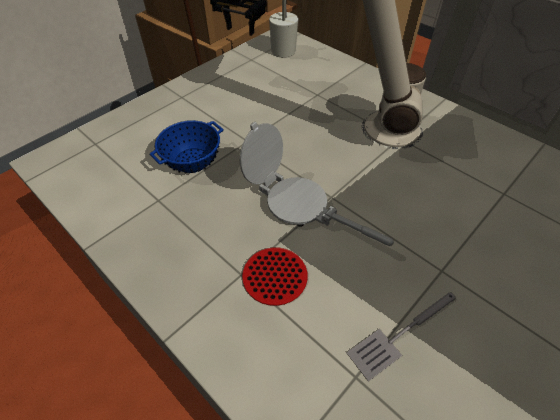

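View pics/top0.png

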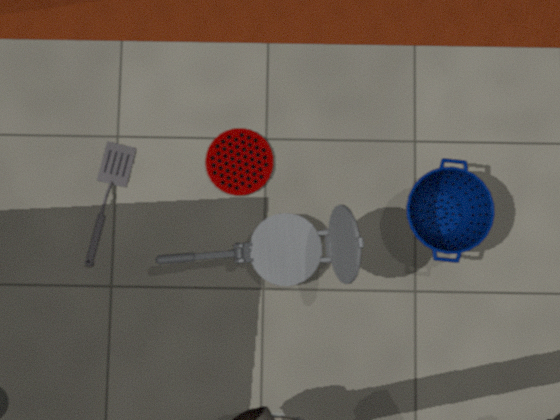

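The scene view shows the open press with the lower plate at about (297,200), the raised plate at (263,154) and the handle end at (390,242). The top view shows the plate at (286,249), the hinge to the right at about (325,246) and the grip at about (178,258). The colander is beyond the hinge. I'll enlarge both views for accurate pixels.

Run:
```python
import cv2
a=cv2.imread("pics/scene0.png")[110:260,230:410];cv2.imwrite("pics/sc.png",cv2.resize(a,None,fx=4,fy=4,interpolation=cv2.INTER_CUBIC)[:600])
b=cv2.imread("pics/top0.png")[190:300,145:375];b=cv2.resize(b,(782,374),interpolation=cv2.INTER_CUBIC);cv2.imwrite("pics/tc.png",b)
```

```text
(no output)
```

View pics/sc.png

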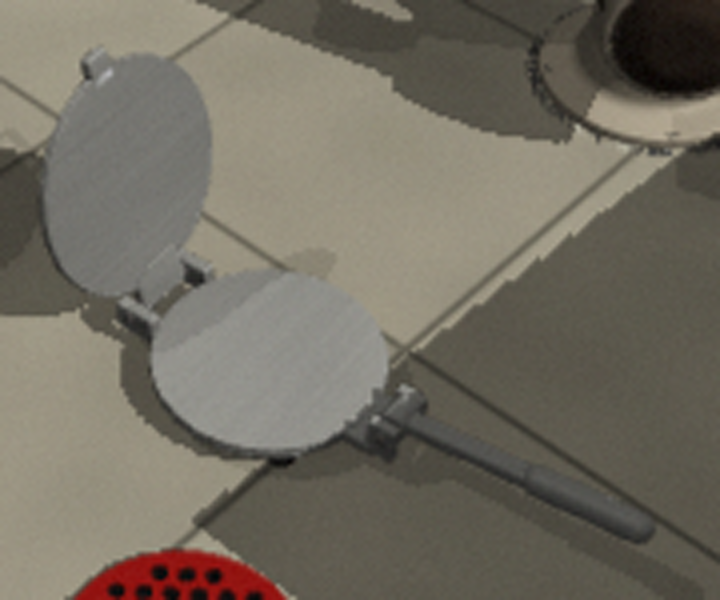

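View pics/tc.png

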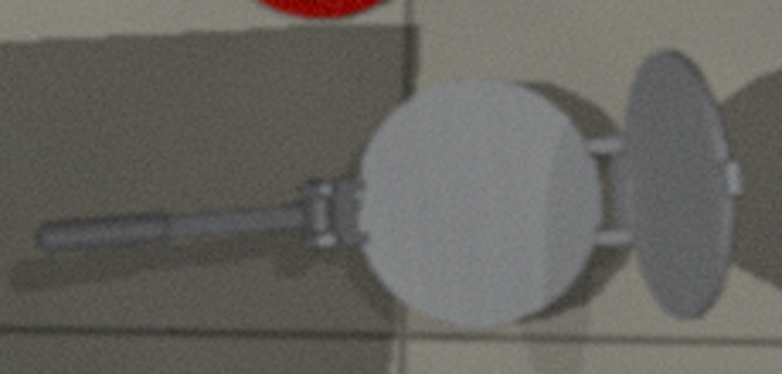

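Scene crop: lower disc x 152–388, y 267–450; raised disc x 42–212, y 53–297; tongue tip (97,50); handle tip (652,528). Top crop: lower disc x 360–602, y 80–326; raised disc x 624–733, y 48–320; tongue tip (743,178); handle tip (37,236). I'll fit the press pose with two joint angles, and free heights as a check.

```bash
cat > cams.py <<'E'
import numpy as np
S=dict(f=394.775,c=(276.649,211.690),eye=np.array([1.10552428,0.50091407,0.934577]),A=np.array([[-0.69544592,-0.56402335,0.44523323],[0.71852208,-0.53806387,0.44069636],[-0.00899912,0.6263904,0.77945756]]))
T=dict(f=515.469,c=(286.180,212.541),eye=np.array([0.50245944,-0.00785093,1.30926061]),A=np.array([[1.60836788e-02,9.96839514e-01,-7.77965215e-02],[-9.99870481e-01,1.60800967e-02,-6.72522238e-04],[5.80578847e-04,7.77972620e-02,9.96969031e-01]]))
def proj(C,P):
    q=(np.atleast_2d(P)-C['eye'])@C['A'];return np.c_[C['c'][0]+C['f']*q[:,0]/-q[:,2],C['c'][1]-C['f']*q[:,1]/-q[:,2]]
a=np.linspace(0,2*np.pi,360)
def model(p):
    x,y,yaw,th,ph=p[:5];z0=p[5] if len(p)>5 else 0
    R=np.array([[np.cos(yaw),-np.sin(yaw),0],[np.sin(yaw),np.cos(yaw),0],[0,0,1]]);W=lambda L:np.atleast_2d(L)@R.T+[x,y,z0]
    low=W(np.c_[.09*np.cos(a),.09*np.sin(a),0*a+.034])
    def top(d,yy,z): # plate: distance from hinge, lateral, normal
        d,yy,z=np.broadcast_arrays(d,yy,z);return W(np.c_[.104-d*np.cos(th)+z*np.sin(th),yy,.040+d*np.sin(th)+z*np.cos(th)])
    up=top(.104+.09*np.cos(a),.09*np.sin(a),-.004)
    h=lambda d:W([[-.116-d*np.cos(ph),0,.048+d*np.sin(ph)]])
    return dict(W=W,low=low,up=up,top=top,h=h)
E
cat > fit.py <<'E'
from cams import *
from scipy.optimize import least_squares
def us(u,v):return u/4+230,v/4+110
def ut(u,v):return u/3.4+145,v/3.4+190
def bb(q):return [q[:,0].min(),q[:,0].max(),q[:,1].min(),q[:,1].max()]
def box(f,l,r,t,b):return [f(l,0)[0],f(r,0)[0],f(0,t)[1],f(0,b)[1]]
obs=np.r_[box(us,152,388,267,450),box(us,42,212,53,297),us(97,50),us(652,528),box(ut,360,602,80,326),box(ut,624,733,48,320),ut(743,178),ut(37,236)]
def pred(p):
    m=model(p);o=[]
    for C in(S,T):
        o+=bb(proj(C,m['low']))+bb(proj(C,m['up']))+list(proj(C,m['top'](.208,0.,0.))[0])+list(proj(C,m['h'](.196))[0])
    return np.array(o)
for p0 in([.42,0,-1.57,1.85,.2],[.42,0,-1.57,1.85,.2,0]):
    s=least_squares(lambda p:pred(p)-obs,p0,loss='soft_l1');print(s.x.round(4));print((pred(s.x)-obs).round(1))
    m=model(s.x);print('mid',m['W']([[0,0,.034]]),'grip',m['h'](.15),'edge',m['top'](.18,0.,.006),'hinge',m['W']([[.104,0,.04]]))
def ray(C,u,v,z):
    d=C['A']@np.array([(u-C['c'][0])/C['f'],-(v-C['c'][1])/C['f'],-1]);return C['eye']+d*(z-C['eye'][2])/d[2]
print('colander',ray(T,451,209,.09),'ear',ray(T,452,162,.08),ray(T,447,260,.08),'trivet',ray(T,240,161,.008))
E
python3 fit.py
```

```text
[ 0.5106 -0.0044 -1.4729  1.8637  0.142 ]
[-1.7 -0.9 -1.  -1.5 -1.3 -1.3 -1.6 -1.5 -3.4 -1.2 -1.4  0.  -2.8 -1.1
 -0.5  0.3 -1.7 -1.6  0.6  0.2 -0.4 -0.1 -1.1  0.5]
mid [[ 0.51064828 -0.00438273  0.034     ]] grip [[0.4848018  0.2588424  0.06922293]] edge [[ 0.52645098 -0.16532032  0.21060297]] hinge [[ 0.52081132 -0.10788496  0.04      ]]
[ 0.51   -0.0055 -1.4748  1.8653  0.1679 -0.0064]
[-1.8 -1.2  0.1 -0.4 -1.3 -1.4 -0.2 -0.4 -3.4  0.3 -2.2 -0.1 -2.2 -0.8
 -0.   0.4 -1.4 -1.4  1.2  0.5 -0.1  0.4 -0.1  0.5]
mid [[ 0.51002615 -0.00554851  0.02755882]] grip [[0.48473158 0.25712735 0.06662419]] edge [[ 0.52555276 -0.16678713  0.20406924]] hinge [[ 0.5199948  -0.10906965  0.03355882]]
colander [ 0.61234538 -0.39816557  0.09      ] ear [ 0.72703371 -0.40477778  0.08      ] [ 0.49148354 -0.39079579  0.08      ] trivet [0.7340089  0.11297891 0.008     ]
```

Residuals are about 1–1.5 px, lower plate height and disc sizes agree, and reach is about 0.51 m. First move: close the fingers, turn so the jaw axis lies along the press, and rise clear of the raised plate (its tip is about 0.24 m up).

Emit:
drive_tool([
  [0,0,-0.2,0.05],
  [0,0,-0.42,0.0925],
  [0,0,-0.42,0.0925],
], fingers=0)

```text
time_s: 0.48
tcp_pos: [0.1752, -0.6006, 0.3447]
ee_rot: [[-0.995, -0.099, 0.002], [-0.099, 0.995, -0.004], [-0.001, -0.004, -1.0]]
wrist_force: [-0.3, -0.2, 0.8]
gripper_width: 0.743
```

Emit:
drive_tool([
  [-0.2,0.2,0,0],
  [-0.4,0.4,0,0],
  [-0.6,0.6,0,0],
  [-0.8,0.8,0,0],
  [-0.9,0.93,0,0],
])

```text
time_s: 1.1
tcp_pos: [0.272, -0.4769, 0.3415]
ee_rot: [[-0.995, -0.1, -0.001], [-0.1, 0.995, 0.002], [0.001, 0.002, -1.0]]
wrist_force: [-0.3, -0.6, 0.4]
gripper_width: 0.172
```

Emit:
drive_tool([
  [-0.2,0.2,0,0],
  [-0.4,0.4,0,0],
  [-0.6,0.6,0,0],
  [-0.8,0.8,0,0],
  [-0.8,0.93,0,0],
])

```text
time_s: 1.72
tcp_pos: [0.3566, -0.3567, 0.3418]
ee_rot: [[-0.995, -0.101, -0.001], [-0.101, 0.995, 0.001], [0.001, 0.001, -1.0]]
wrist_force: [-0.5, 0.3, 0.5]
gripper_width: 0.006
```

Emit:
drive_tool([
  [-0.1,0.2,0,0],
  [-0.2,0.4,0,0],
  [-0.3,0.6,0,0],
  [-0.4,0.8,0,0],
  [-0.5,0.93,0,0],
])

```text
time_s: 2.35
tcp_pos: [0.4039, -0.2401, 0.3424]
ee_rot: [[-0.995, -0.099, -0.001], [-0.099, 0.995, 0.0], [0.001, 0.0, -1.0]]
wrist_force: [0.1, -0.4, 0.8]
gripper_width: 0.008
```

Emit:
drive_tool([
  [-0.1,0.2,0,0],
  [-0.2,0.4,0,0],
  [-0.3,0.6,0,0],
  [-0.4,0.8,0,0],
  [-0.5,0.93,0,0],
])

```text
time_s: 2.98
tcp_pos: [0.4531, -0.1233, 0.3425]
ee_rot: [[-0.995, -0.099, -0.0], [-0.099, 0.995, -0.0], [0.0, 0.0, -1.0]]
wrist_force: [-0.5, -0.6, 0.3]
gripper_width: 0.004
```

Emit:
drive_tool([
  [-0.1,0.2,0,0],
  [-0.2,0.4,0,0],
  [-0.3,0.6,0,0],
  [-0.4,0.8,0,0],
  [-0.57,0.94,0,0],
  [-0.57,0.94,0,0],
])

```text
time_s: 3.72
tcp_pos: [0.5111, -0.0041, 0.3419]
ee_rot: [[-0.995, -0.1, -0.001], [-0.1, 0.995, -0.0], [0.001, -0.0, -1.0]]
wrist_force: [-0.4, -0.2, -0.1]
gripper_width: 0.007
```

Emit:
drive_tool([
  [0,0,0.25,0],
  [0,0,0.5,0],
  [0,0,0.75,0],
  [0,0,1,0],
])

```text
time_s: 4.22
tcp_pos: [0.5097, -0.0058, 0.2218]
ee_rot: [[-0.995, -0.098, -0.0], [-0.098, 0.995, -0.0], [0.0, -0.0, -1.0]]
wrist_force: [0.6, 0.9, 0.2]
gripper_width: 0.002
```

Emit:
drive_tool([
  [0,0,0.2,0],
  [0,0,0.4,0],
  [0,0,0.6,0],
  [0,0,0.67,0],
  [0,0,0.67,0],
])

```text
time_s: 4.85
tcp_pos: [0.5101, -0.0053, 0.1422]
ee_rot: [[-0.995, -0.098, -0.001], [-0.098, 0.995, -0.0], [0.001, -0.0, -1.0]]
wrist_force: [0.0, -0.8, 0.3]
gripper_width: 0.011
```

Run:
```python
from station import telemetry,capture
import cv2,numpy as np
from cams import *
s=telemetry.sense();t=s['tcp_pos']+s['ee_rot']@[0,0,.0697];print(s['tcp_pos'],t)
a=capture('scene')['color'];b=capture('top')['color']
print(proj(S,t),proj(T,t))
m=model([.5106,-.0044,-1.4729,1.8637,.142])
def ov(im,C,x0,y0,x1,y1,k):
    o=cv2.resize(im[y0:y1,x0:x1],None,fx=k,fy=k,interpolation=cv2.INTER_CUBIC)
    for P,c in((m['low'],(0,255,0)),(m['up'],(255,0,255)),(m['top'](.18,0.,.006),(0,0,255)),(m['h'](.15),(0,0,255)),(m['W']([[0,0,.034]]),(0,0,255)),(t,(0,255,255))):
        for u,v in ((proj(C,P)+.5-[x0,y0])*k).astype(int):cv2.circle(o,(u,v),1 if len(np.atleast_2d(P))>1 else 3,c,-1)
    return o
A=ov(a,S,230,110,410,260,3);B=ov(b,T,145,190,375,300,2)
o=np.zeros((600,540,3),np.uint8);o[:450]=A;o=np.vstack([A,np.zeros((5,540,3),np.uint8)]);
cv2.imwrite('pics/p1.png',A)
cv2.imwrite('pics/p2.png',ov(b,T,145,190,375,300,3))
```

```text
[ 0.51014806 -0.00529902  0.14219631] [ 0.51009262 -0.00533142  0.07249634]
[[296.41899959 188.47273709]] [[284.8786134  249.54917599]]
```

View pics/p1.png

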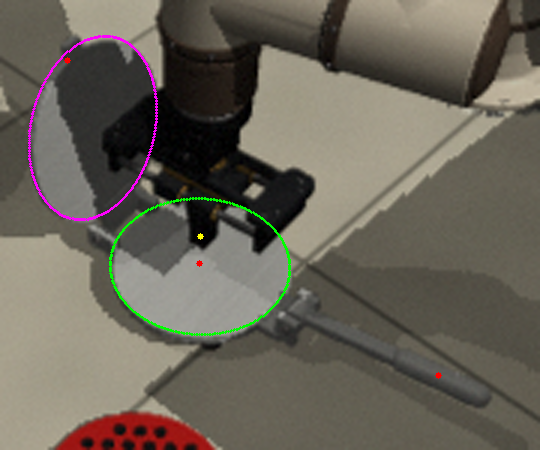

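The overlay agrees: green rim on the lower plate, magenta on the raised plate, grip dot on the grip at (438,376). The fingertips sit at (203,247), above the plate centre at (199,263). Now down to about 24 mm above the plate, then hold for 3 s.

Emit:
drive_tool([
  [0,0,0.06,0],
  [0,0,0.12,0],
  [0,0,0.12,0],
  [0,0,0.12,0],
  [0,0,0.12,0],
  [0,0,0.12,0],
  [0,0,0.12,0],
  [0,0,0.12,0],
  [0,0,0.12,0],
  [0,0,0.12,0],
])

```text
time_s: 6.2
tcp_pos: [0.5104, -0.0048, 0.1279]
ee_rot: [[-0.995, -0.099, 0.0], [-0.099, 0.995, 0.0], [-0.0, 0.0, -1.0]]
wrist_force: [-0.9, 0.5, 0.8]
gripper_width: 0.005
```

Emit:
drive_tool([
  [0,0,0,0],
  [0,0,0,0],
  [0,0,0,0],
  [0,0,0,0],
  [0,0,0,0],
  [0,0,0,0],
  [0,0,0,0],
  [0,0,0,0],
  [0,0,0,0],
  [0,0,0,0],
])

```text
time_s: 7.45
tcp_pos: [0.5104, -0.0048, 0.1278]
ee_rot: [[-0.995, -0.099, 0.0], [-0.099, 0.995, 0.0], [-0.0, 0.0, -1.0]]
wrist_force: [0.0, 0.8, -0.3]
gripper_width: 0.004
```

Emit:
drive_tool([
  [0,0,0,0],
  [0,0,0,0],
  [0,0,0,0],
  [0,0,0,0],
  [0,0,0,0],
  [0,0,0,0],
  [0,0,0,0],
  [0,0,0,0],
])

```text
time_s: 8.45
tcp_pos: [0.5103, -0.0048, 0.1279]
ee_rot: [[-0.995, -0.099, 0.0], [-0.099, 0.995, 0.0], [-0.0, 0.0, -1.0]]
wrist_force: [-0.7, -0.1, -0.5]
gripper_width: 0.009
```

Emit:
drive_tool([
  [0,0,-0.25,0],
  [0,0,-0.5,0],
  [0,0,-0.75,0],
  [0,0,-1,0],
])

```text
time_s: 8.95
tcp_pos: [0.5101, -0.0048, 0.2488]
ee_rot: [[-0.995, -0.099, -0.0], [-0.099, 0.995, 0.0], [0.0, 0.0, -1.0]]
wrist_force: [0.2, 0.2, 0.4]
gripper_width: 0.004
```

Emit:
drive_tool([
  [0,0,-0.25,0],
  [0,0,-0.5,0],
  [0,0,-0.75,0],
  [0,0,-0.9,0],
  [0,0,-0.9,0],
])

```text
time_s: 9.57
tcp_pos: [0.5107, -0.0047, 0.3571]
ee_rot: [[-0.995, -0.099, 0.003], [-0.099, 0.995, 0.001], [-0.003, 0.001, -1.0]]
wrist_force: [-0.5, 0.5, 0.6]
gripper_width: 0.006
```

Emit:
drive_tool([
  [0,-0.2,0,0],
  [0,-0.4,0,0],
  [0,-0.6,0,0],
  [0,-0.8,0,0],
  [0,-1,0,0],
])

```text
time_s: 10.2
tcp_pos: [0.5218, -0.1249, 0.3542]
ee_rot: [[-0.995, -0.099, -0.003], [-0.099, 0.995, 0.0], [0.003, 0.001, -1.0]]
wrist_force: [0.6, 0.1, 0.3]
gripper_width: 0.007
```

Emit:
drive_tool([
  [0,-0.2,0,0],
  [0,-0.4,0,0],
  [0,-0.6,0,0],
  [0,-0.8,0,0],
  [0,-0.9,0,0],
  [0,-0.9,0,0],
])

```text
time_s: 10.95
tcp_pos: [0.5326, -0.232, 0.3548]
ee_rot: [[-0.995, -0.097, -0.002], [-0.097, 0.995, 0.001], [0.002, 0.001, -1.0]]
wrist_force: [-0.6, 0.0, -0.0]
gripper_width: 0.004
```

Emit:
drive_tool([
  [0,0,0.2,0],
  [0,0,0.4,0],
  [0,0,0.6,0],
  [0,0,0.76,0],
  [0,0,0.76,0],
  [0,0,0.76,0],
])

```text
time_s: 11.7
tcp_pos: [0.5333, -0.2314, 0.2656]
ee_rot: [[-0.995, -0.099, 0.001], [-0.099, 0.995, -0.001], [-0.001, -0.001, -1.0]]
wrist_force: [-0.5, 0.0, 0.6]
gripper_width: 0.005
```

```bash
cat > look.py <<'E'
import sys,cv2
from station import telemetry,capture
from cams import *
s=telemetry.sense();t=s['tcp_pos']+s['ee_rot']@[0,0,.0697]
R=np.array([.0977,-.9952,0]);rel=t-[.5105,-.005,0];print('tip',t.round(4),'pressx',(rel@R).round(4),'lat',(rel@[.9952,.0977,0]).round(4),'F',s['wrist_force'].round(1),s['time_s'])
if len(sys.argv)>1:
    a=capture('scene')['color'][60:260,190:410];b=capture('top')['color'][150:310,140:420]
    a=cv2.resize(a,None,fx=1.75,fy=1.75);b=cv2.resize(b,None,fx=1.42,fy=1.42)
    o=np.zeros((max(a.shape[0],b.shape[0]),a.shape[1]+b.shape[1],3),np.uint8);o[:a.shape[0],:a.shape[1]]=a;o[:b.shape[0],a.shape[1]:]=b
    cv2.imwrite('pics/'+sys.argv[1],o)
E
python3 look.py l1.png
```

```text
tip [ 0.5334 -0.2314  0.1959] pressx 0.2275 lat 0.0007 F [-0.5  0.   0.6] 11.7
```

View pics/l1.png

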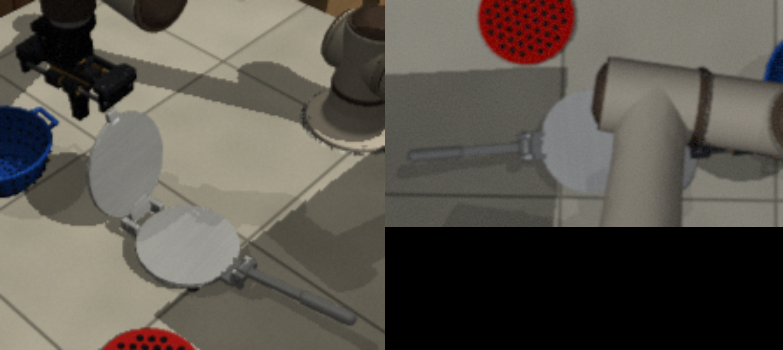

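The fingers are behind the raised plate, clear of the colander. Now the gentle push towards upright.

Emit:
drive_tool([
  [0,0.08,0,0],
  [0,0.16,0,0],
  [0,0.24,0,0],
  [0,0.32,0,0],
  [0,0.4,0,0],
  [0,0.48,0,0],
])

```text
time_s: 12.55
tcp_pos: [0.5275, -0.1745, 0.2657]
ee_rot: [[-0.995, -0.099, 0.001], [-0.099, 0.995, -0.002], [-0.001, -0.002, -1.0]]
wrist_force: [-0.5, -3.7, 4.7]
gripper_width: 0.005
```

Emit:
drive_tool([
  [0,0.06,0,0],
  [0,0.12,0,0],
  [0,0.18,0,0],
  [0,0.24,0,0],
  [0,0.3,0,0],
  [0,0.36,0,0],
])

```text
time_s: 13.3
tcp_pos: [0.5227, -0.1308, 0.2644]
ee_rot: [[-0.995, -0.099, -0.001], [-0.099, 0.995, 0.0], [0.001, 0.0, -1.0]]
wrist_force: [0.2, -2.0, 2.3]
gripper_width: 0.004
```

```bash
python3 look.py
```

```text
tip [ 0.5226 -0.1308  0.1947] pressx 0.1263 lat -0.0002 F [ 0.2 -2.   2.3] 13.3
```

Contact at about 3–6 N. I'll follow the plate's arc.

Emit:
drive_tool([
  [0,0.09,0,0],
  [0,0.18,0,0],
  [0,0.27,0,0],
  [0,0.36,0,0],
  [0,0.44,0.02,0],
  [0,0.52,0.05,0],
  [0,0.6,0.08,0],
  [0,0.68,0.11,0],
])

```text
time_s: 14.3
tcp_pos: [0.5149, -0.0495, 0.2512]
ee_rot: [[-0.995, -0.099, 0.0], [-0.099, 0.995, 0.0], [-0.0, 0.0, -1.0]]
wrist_force: [-0.9, -2.3, -0.7]
gripper_width: 0.007
```

Emit:
drive_tool([
  [0,0.07,0.04,0],
  [0,0.14,0.085,0],
  [0,0.2,0.125,0],
  [0,0.26,0.175,0],
  [0,0.32,0.23,0],
  [0,0.37,0.285,0],
])

```text
time_s: 15.05
tcp_pos: [0.5104, -0.0055, 0.2167]
ee_rot: [[-0.995, -0.099, -0.0], [-0.099, 0.995, 0.0], [0.0, 0.0, -1.0]]
wrist_force: [0.3, -0.1, 1.2]
gripper_width: 0.007
```

```bash
python3 look.py l2.png
```

```text
tip [ 0.5104 -0.0055  0.147 ] pressx 0.0005 lat -0.0002 F [ 0.3 -0.1  1.2] 15.05
```

View pics/l2.png

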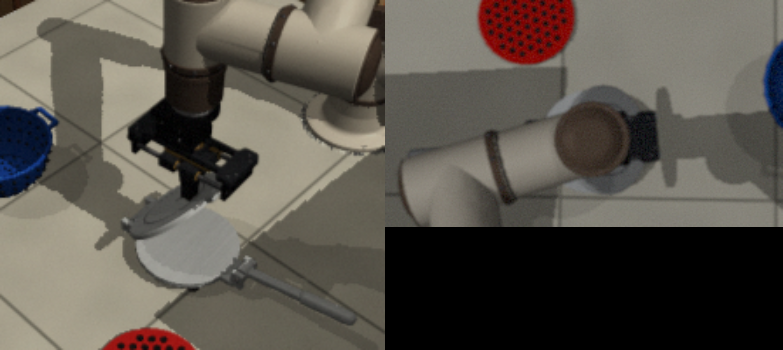

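The plate is at about 40°, with the fingertips on its outer face. I'll push on to about 25°, then back off and let it sink.

Emit:
drive_tool([
  [0,0.05,0.06,0],
  [0,0.1,0.12,0],
  [0,0.14,0.18,0],
  [0,0.17,0.24,0],
  [0,0.2,0.3,0],
])

```text
time_s: 15.78
tcp_pos: [0.5079, 0.0181, 0.1806]
ee_rot: [[-0.995, -0.099, -0.0], [-0.099, 0.995, -0.0], [0.0, -0.0, -1.0]]
wrist_force: [0.3, 0.3, 0.6]
gripper_width: 0.007
```

Emit:
drive_tool([
  [0,0,-0.2,0],
  [0,0.1,-0.4,0],
  [0,0.3,-0.4,0],
  [0,0.5,-0.4,0],
  [0,0.7,-0.4,0],
  [0,0.9,-0.4,0],
  [0,1,-0.4,0],
])

```text
time_s: 16.65
tcp_pos: [0.4961, 0.1383, 0.2289]
ee_rot: [[-0.995, -0.1, -0.0], [-0.1, 0.995, -0.0], [0.0, -0.0, -1.0]]
wrist_force: [-0.6, -1.2, 0.1]
gripper_width: 0.004
```

Emit:
drive_tool([
  [0,0.2,0,0],
  [0,0.4,0,0],
  [0,0.6,0,0],
  [0,0.8,0,0],
  [0,0.93,0,0],
  [0,0.93,0,0],
  [0,0.93,0,0],
  [0,0.93,0,0],
])

```text
time_s: 17.65
tcp_pos: [0.4853, 0.2476, 0.2293]
ee_rot: [[-0.995, -0.098, -0.0], [-0.098, 0.995, -0.0], [0.0, -0.0, -1.0]]
wrist_force: [-0.7, -0.5, 0.0]
gripper_width: -0.001
```

```bash
python3 look.py l3.png
```

```text
tip [0.4853 0.2476 0.1596] pressx -0.2539 lat -0.0004 F [-0.7 -0.5  0. ] 17.65
```

View pics/l3.png

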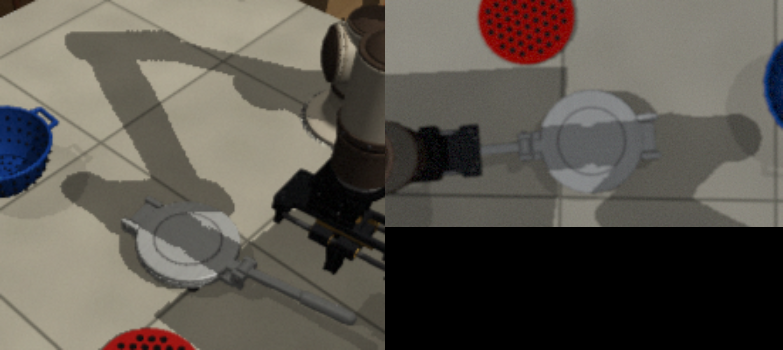

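The plate looks shut, and the handle and the bystanders are where they were. I'll wait a second, then check for remaining motion and against the shut-plate model.

Run:
```python
from station import capture
import cv2
cv2.imwrite('pics/w0.png',capture('scene')['color'])
```

Emit:
drive_tool([
  [0,0,0,0],
  [0,0,0,0],
  [0,0,0,0],
  [0,0,0,0],
  [0,0,0,0],
  [0,0,0,0],
  [0,0,0,0],
  [0,0,0,0],
  [0,0,0,0],
  [0,0,0,0],
])

```text
time_s: 19.05
tcp_pos: [0.4852, 0.2484, 0.2292]
ee_rot: [[-0.995, -0.099, -0.0], [-0.099, 0.995, -0.0], [0.0, -0.0, -1.0]]
wrist_force: [0.5, -0.6, 0.3]
gripper_width: 0.005
```

Run:
```python
from station import capture
import cv2
from cams import *
a=cv2.imread('pics/w0.png');c=capture('scene')['color']
d=cv2.absdiff(cv2.GaussianBlur(a,(5,5),0),cv2.GaussianBlur(c,(5,5),0))[165:240,250:325].max(2);print('diff',d.max(),(d>12).sum())
o=cv2.resize(c[150:260,240:410],None,fx=4,fy=4,interpolation=cv2.INTER_CUBIC)
def dots(P,col,r=1):
    for u,v in ((proj(S,P)+[1.2,1.2]+.5-[240,150])*4).astype(int):cv2.circle(o,(u,v),r,col,-1)
aa=np.linspace(0,2*np.pi,120)
for th,col in((0,(0,255,0)),(.1,(255,0,255))):
    m=model([.5106,-.005,-1.4729,th,.142]);dots(m['top'](.104+.09*np.cos(aa),.09*np.sin(aa),.006),col)
    dots(m['top'](.208,0.,.006),col,3)
for k in(.102,.15,.197):dots(m['h'](k),(0,0,255),2)
cv2.imwrite('pics/shut.png',o)
```

```text
diff 16 2
```

View pics/shut.png

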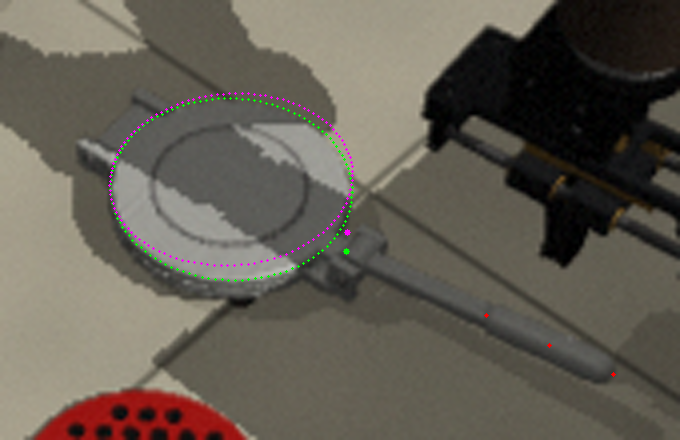

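The plate matches the shut model (green) and has stopped moving. The grip lies at about (550,348) in the crop, within about 3 mm of the fit. Now I'll lower over the grip to about 20 mm above its surface and hold.

Emit:
drive_tool([
  [0,0.04,0.12,0],
  [0,0.08,0.25,0],
  [0,0.08,0.38,0],
  [0,0.08,0.46,0],
  [0,0.08,0.5,0],
  [0,0.08,0.5,0],
  [0,0.08,0.5,0],
  [0,0.08,0.5,0],
])

```text
time_s: 20.1
tcp_pos: [0.4845, 0.2581, 0.1698]
ee_rot: [[-0.995, -0.099, 0.001], [-0.099, 0.995, 0.001], [-0.001, 0.001, -1.0]]
wrist_force: [-0.1, 0.2, 1.2]
gripper_width: 0.006
```

```bash
python3 look.py l4.png
```

```text
tip [0.4846 0.2581 0.1001] pressx -0.2644 lat -0.0001 F [-0.1  0.2  1.2] 20.1
```

View pics/l4.png

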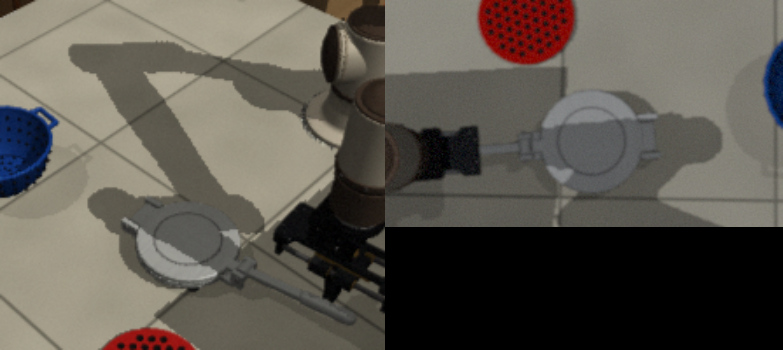

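The fingertips, at about (333,298), are just above the middle of the grip and the handle hasn't moved. Holding for 3 s, then retreating straight up.

Emit:
drive_tool([
  [0,0,0,0],
  [0,0,0,0],
  [0,0,0,0],
  [0,0,0,0],
  [0,0,0,0],
  [0,0,0,0],
  [0,0,0,0],
  [0,0,0,0],
  [0,0,0,0],
  [0,0,0,0],
])

```text
time_s: 21.45
tcp_pos: [0.4843, 0.2579, 0.1693]
ee_rot: [[-0.995, -0.099, 0.0], [-0.099, 0.995, 0.0], [-0.0, 0.0, -1.0]]
wrist_force: [-0.4, -0.2, -0.3]
gripper_width: 0.006
```

Emit:
drive_tool([
  [0,0,0,0],
  [0,0,0,0],
  [0,0,0,0],
  [0,0,0,0],
  [0,0,0,0],
  [0,0,0,0],
  [0,0,0,0],
  [0,0,0,0],
  [0,0,0,0],
  [0,0,0,0],
])

```text
time_s: 22.7
tcp_pos: [0.4843, 0.2579, 0.1693]
ee_rot: [[-0.995, -0.099, -0.0], [-0.099, 0.995, 0.0], [0.0, 0.0, -1.0]]
wrist_force: [-0.6, 1.3, 0.3]
gripper_width: 0.005
```

Emit:
drive_tool([
  [0,0,0,0],
  [0,0,0,0],
  [0,0,0,0],
  [0,0,0,0],
  [0,0,0,0],
])

```text
time_s: 23.32
tcp_pos: [0.4843, 0.2579, 0.1692]
ee_rot: [[-0.995, -0.099, -0.0], [-0.099, 0.995, -0.0], [0.0, -0.0, -1.0]]
wrist_force: [0.1, -0.2, 0.4]
gripper_width: 0.005
```

Emit:
drive_tool([
  [0,0,-0.2,0],
  [0,0,-0.45,0],
  [0,0,-0.7,0],
  [0,0,-0.9,0],
  [0,0,-1,0],
  [0,0,-1,0],
  [0,0,-1,0],
  [0,0,-1,0],
])

```text
time_s: 24.32
tcp_pos: [0.484, 0.2577, 0.2881]
ee_rot: [[-0.995, -0.099, -0.002], [-0.099, 0.995, -0.001], [0.002, -0.001, -1.0]]
wrist_force: [-0.5, -0.3, -0.4]
gripper_width: 0.006
```

Run:
```python
from station import capture,order,telemetry
import cv2,numpy as np
a=cv2.imread('pics/scene0.png');c=capture('scene')['color']
for n,(x0,y0,x1,y1) in dict(handle=(325,210,400,250),trivet=(238,245,312,308),spatula=(345,290,460,380),colander=(140,120,225,175)).items():
    f=lambda i:cv2.cvtColor(i[y0:y1,x0:x1],cv2.COLOR_BGR2GRAY).astype(np.float32)
    print(n,cv2.phaseCorrelate(f(a),f(c)))
print(order.finish_job(),telemetry.sense()['time_s'])
```

```text
handle ((0.5938628740263425, -0.008801310452820843), 0.9960744183858236)
trivet ((0.494727295609124, -0.0338872275010047), 1.0026257379849752)
spatula ((0.027456881117828402, 0.011212666786462933), 1.0040681031898215)
colander ((-0.06135645393136713, -0.06032109906248451), 0.9143062538570828)
the job is handed in; nothing more can be done
the job is handed in; nothing more can be done
```

I did all three steps in the order asked and handed the job in at about 24 s of the 72 s allowed; the system gave no verdict.

- **Lower plate:** I held the closed fingertips still for over 3 s at about 24 mm above its middle, without touching it.
- **Top plate:** I pushed it over with the outside of the closed fingers. The highest wrist force read at the end of a move was about 6 N. I let go at about 25–30° and it sank shut by itself. In the picture it matches the shut position and had stopped moving a second later.
- **Handle grip:** I held the fingertips still for about 3.2 s at about 20 mm above the grip's surface (30 mm above its axis), with no contact force. I then lifted the arm clear.

**Final checks:**
- **Spatula and colander:** they showed under 0.1 px of movement between the first and last pictures.
- **Trivet and handle:** the same comparison gave 0.5 px and 0.6 px, roughly 1.5 mm. Neither was touched, so I put this down to the image matching, but I did not check further.
- **Measurement accuracy:** the two cameras disagreed by about 1–1.5 px when I located the press. With the press height left free, the fit came out 6 mm lower, so my heights above the plate and grip could be a few millimetres off. The fingertips could then have been up to about 30 mm above the plate.

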